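# Bring the honey to the front of the spice carousel and hold it there

## Task

Turn the spice carousel by its wooden knob, slowly so that nothing on it tips, until the honey jar with the red lid stands directly behind the orange pointer at the front, and finish while still holding the knob, keeping the carousel still so that someone can take the jar. Grip the knob gently, with no more than about 20 N; do not touch the jars or the tin, and leave everything else on the table alone.

Things in the scene. Friction and masses are not known exactly. Their poses are not given: they have to be found in the camera images.
- carousel_base: Fixed black rubber foot of the spice carousel, 170 mm across, stuck to the table. Origin: its centre on the table top, on the carousel's vertical turning axis. Its -x axis points to the carousel's front, where the orange pointer sits; z is up. The carousel may stand turned by up to 30 degrees.
- front_pointer (a point): Top centre of the orange diamond-shaped pointer, about 37 mm across and 16 mm high, at the end of a flat steel tongue of the foot, 152 mm out from the turning axis, just outside the tray. It marks the front and does not move.
- knob_grip (a point): Middle of the round dark wooden knob on top of the carousel's post, on the turning axis, 189 mm above the table: the height to grip at. The knob is 41 mm in diameter and 33 mm high (172 to 205 mm above the table), fixed to the turning tray; the steel post under it is 14 mm thick. It is round, so it can be gripped from above at any yaw.
- carousel: Turning part: wooden tray, 250 mm across, floor 22 mm above the table, with post and knob. Origin: on the axis, 14 mm above the table. Five dividers (tops 67 mm up) and a steel rail round it (64 mm up) make five equal compartments, one jar or tin in each with a few mm play; which stands where changes. Turns more than twice round either way with light friction (0.04 N m), stays where left.
- honey_jar: Honey jar with a red screw lid, 60 mm across, 85 mm high, standing loose in one of the tray's compartments, its centre 82 mm (give or take 6 mm) from the turning axis, carried round by the tray. Origin: centre of its underside. It starts about 30 degrees or more away from the front, in any of the five compartments.
- tomato_tin: A small food tin, 57 mm across, 72 mm high, tomatoes on its label; stands loose in a compartment of the tray like the honey jar. Origin: centre of its underside.
- spice_jar_2: A glass spice jar with a black cap and a dark green-leaf label, 41 mm across, 105 mm high; stands loose in a compartment of the tray like the honey jar. Origin: centre of its underside.
- spice_jar_3: A glass spice jar with a dark cap, cream and blue label, 41 mm across, 105 mm high; stands loose in a compartment of the tray like the honey jar. Origin: centre of its underside.
- spice_jar_4: A glass spice jar with a brown-black cap, cream and blue label, 41 mm across, 105 mm high; stands loose in a compartment of the tray like the honey jar. Origin: centre of its underside.
- lemon_1: Lemon, 72 mm, lying on the chopping board at the right (board fixed, 22 mm thick); a bystander, leave it alone. Origin: centre of its underside.
- lime: Lime, 57 mm, on the chopping board; a bystander, leave it alone. Origin: centre of its underside.
- kitchen_timer: Black and white kitchen timer, 64 mm across, 54 mm high, at the back right; a bystander, leave it alone. Origin: centre of its underside.
Things that resemble listed ones, but are neither listed nor needed, are in the scene too. Of the things that look like the honey_jar, the smaller one is meant.

How it is judged (in metres and radians):
On the way, in this order (a step that is already met when the one before it is completed fails the run):
1. the knob is gripped between the fingers (distance between the grasp point and knob_grip below 0.028 m and contact force between the fingers and carousel above 1.5 N), for 0.2 s.
2. the honey jar stands behind the orange pointer, with the knob in the grip and the carousel at rest (all of step 1 and x of honey_jar in the frame of carousel_base below -0.05 m and y of honey_jar in the frame of carousel_base between -0.012 and 0.012 m and angular speed of carousel below 0.05 rad/s), for 0.2 s.
At the end, for the whole second after the job is handed in: Through the last second: honey jar's centre within 12 mm of the line from the axis to the orange pointer, on its side; carousel still (under 0.05 rad/s); knob between the fingers (middle within 28 mm, force over 1.5 N); jars and tin upright (0.15 rad) on the tray (all of step 2 and angle between each of honey_jar, tomato_tin, spice_jar_2, spice_jar_3, spice_jar_4's own z axis and vertical below 0.15 rad and horizontal distance between each of honey_jar, tomato_tin, spice_jar_2, spice_jar_3, spice_jar_4 and carousel_base below 0.11 m and linear speed of honey_jar below 0.02 m/s); the arm keeps its last pose, push and grip.
It fails at once if the knob is squeezed or pushed much harder than 20 N a finger (contact force between the fingers and carousel above 60 N).
It fails at once if the carousel is spun fast (over 3.5 rad/s, half a turn in under a second) (angular speed of carousel above 3.5 rad/s).
It fails at once if the robot touches a jar or the tin on the carousel (over 2 N) (contact force between any of the fingers, the arm and honey_jar above 2 N or contact force between any of the fingers, the arm and tomato_tin above 2 N or contact force between any of the fingers, the arm and spice_jar_2 above 2 N or contact force between any of the fingers, the arm and spice_jar_3 above 2 N or contact force between any of the fingers, the arm and spice_jar_4 above 2 N).
It fails at once if a jar or the tin tips over or leaves the tray (angle between any of honey_jar, tomato_tin, spice_jar_2, spice_jar_3, spice_jar_4's own z axis and vertical above 0.35 rad or horizontal distance between any of honey_jar, tomato_tin, spice_jar_2, spice_jar_3, spice_jar_4 and carousel_base above 0.12 m).
It fails at once if a bystander is moved by over 20 mm (distance of any of lemon_1, lime, kitchen_timer from where it was at the start of the episode above 0.02 m).
It also fails if it takes over 58 s, if anything falls off the work surface, if the arm or the gripper's body presses on something with over 40 N, if the wrist force passes 120 N, or if a joint passes its speed limit or range.

## Robot

A 6-joint arm with a two-finger parallel gripper is mounted at the origin on the work surface; the furniture and walls round the work are solid. World frame = base frame: x ahead of the robot, y to its left, z up, the work surface at z = 0. Lengths are in mm, angles in rad, forces in N, time in s.
With the tool pointing down it reaches from about 300 to 775 mm from the base axis. Payload 14.6 kg.
Tool frame: the origin (TCP) lies at the very end of the fingers, on their centre line; the grasp point (between the pads) lies 19 mm behind it; y points along the fingers, z is the direction in which the jaws open and shut, and the axes are right-handed (so a half turn about y gives the same grasp; the last joint's range is limited). The gripper opens to 94 mm and grips with 3 to 60 N. Pads are 16 mm wide; open, the fingers measure 119 mm over their backs; the gripper's body (75 mm by 177 mm) begins 78 mm behind the grasp point.
Start: joints at [1.157, 0.3, 1.521, -0, 1.321, -0.067], TCP at [186.936, 517.246, 168.546] pointing down, gripper open.
Joint ranges: [-3.03, 3.03], [-0.79, 2.21], [0.23, 2.52], [-1.04, 4.18], [0, 3.07], [-2.55, 2.55]. Speed limits (rad/s): [2.22, 2.22, 2.57, 3.14, 3.14, 3.14].

## Interface

Orientations are given as [roll, pitch, yaw] about the fixed x, y, z axes, in that order (R = Rz(yaw) Ry(pitch) Rx(roll)).
In Python, from cell import monitor, optics, manip gives the robot as it stands.
- The arm moves only by the shell command python3 -m creep 'ROWS' [FORCE]. ROWS is JSON, a list of rows, each an object of numbers: "tx", "ty", "tz": the shift along the tool's x, y, z scaled (see below); "turn": the turn about the tool's y scaled (see below); "fingers": the finger opening in mm, from 0 to 94. In form: [{"tx": .., "ty": .., "tz": .., "turn": .., "fingers": ..}, ...]. A call has 1 to 20 rows; each row is the pose to reach, as a shift and turn from the pose measured when the call began, along the tool's axes at that moment, turning the shorter way round; what a row does not reach only later rows make up. The controller multiplies each number of a shift by 200 mm and each number of a turn by pi rad. A row lasts 1/10 s, in which the tool goes at most 50 mm and 8.59 degrees, less where a joint would pass 70% of its speed; a pose out of reach is approached as far as the arm can. A call with a number of a shift or a turn outside -1 to 1 is refused whole. A call with a gripper value outside its range is refused whole. The fingers move at their own pace and stop on an object; FORCE is the grip in N (left out, the last holds). Time passes only in rows, so rows that repeat a pose let the fingers close. It gives the time, the measured TCP pose, the force and the opening at its end, in the units of the state.
- monitor.read_state(): the state, without advancing time (a new reading comes with each control period).
- optics.camera(name): name is "side" or "top"; returns a dict with "frame" (400x640x3 uint8, red, green, blue), "range_z" (400x640 float32, mm along the optical axis (not along the pixel's ray), 0 where there is no reading), "fx", "fy", "cx", "cy" (pixels), "R" (3x3) and "t" (3): a world point X has camera coordinates R X + t. Camera axes: x right, y down, z forward; pixel columns grow to the right and rows downward; lengths in mm; the calibration is good to about 2 mm. A picture is of the moment at which its call begins.
- manip.sign_off(): hands the job in, once; it reports no verdict.
The state is a dict: "clock": time; "joints": joint angles; "qd": joint speeds; "effort": joint torques, N m; "eef_pos": TCP position; "eef_rot": TCP orientation; "wrist_force": force on the tool from outside, world axes, zero at the start; "moment": the same for the moment, N m; "finger_gap": finger opening in mm.
Only numpy, scipy, OpenCV 4.12 (cv2) and the standard library are available. Lean on these libraries where they do the work, as an engineer would, in place of code of your own. Each camera call takes 0.05 s, during which the arm holds its last target.

## Working session

There is one attempt and no reset: what is moved stays moved. The work goes in short steps, Python scripts to look and compute and a shell command to move; the robot and the scene stay as the last step left them, time stands still between calls to the robot, and variables do not carry over. Pictures are saved under pics/ and viewed, and the job is handed in when it is done.

```bash
mkdir -p pics; ls
python3 - <<'E'
from cell import monitor, optics
import cv2,numpy as np
s=monitor.read_state(); print(s)
for n in("side","top"):
    c=optics.camera(n); cv2.imwrite(f"pics/{n}0.png",c["frame"][:,:,::-1]); np.savez(f"pics/{n}0.npz",**c)
    print(n,c["fx"],c["cx"],c["cy"],c["R"],c["t"])
E
```

```text
pics
{'clock': 0.0, 'joints': array([ 1.15739949e+00,  3.00478775e-01,  1.52161954e+00,  3.17951848e-07,
        1.32071846e+00, -6.66261462e-02]), 'qd': array([-0.00089012,  0.0011775 ,  0.00088484, -0.00089639,  0.00131216,
       -0.00025507]), 'effort': array([-4.01498128e-04, -5.31813598e+01, -3.52725792e+01,  7.08052190e-02,
        2.45075324e-02, -1.44893720e-04]), 'eef_pos': array([186.80789777, 516.95304169, 167.96589001]), 'eef_rot': array([-1.57201771e+00,  8.18049798e-05, -3.46770816e-01]), 'wrist_force': array([-0.02185815, -0.03998557,  0.09540035]), 'moment': array([-0.01516626, -0.05073625, -0.02007087]), 'finger_gap': 93.69011314907618}
side 472.24786101038 317.0456010312633 199.52654972677377 [[ 0.99990274  0.00925195  0.01043591]
 [ 0.01374791 -0.52802415 -0.84911807]
 [-0.00234558  0.84917895 -0.52809999]] [-520.15965111   78.62750339 1599.17894279]
top 478.0990460285342 311.3587145475267 198.78905320592477 [[-0.02821648 -0.99919403 -0.02855022]
 [-0.98750723  0.03229328 -0.15422908]
 [ 0.15502676  0.02384175 -0.98762254]] [ -68.02321885  533.6259766  1311.73212422]
```

View pics/side0.png

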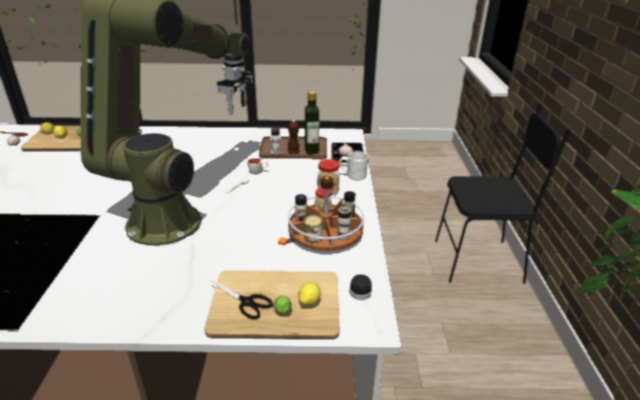

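View pics/top0.png

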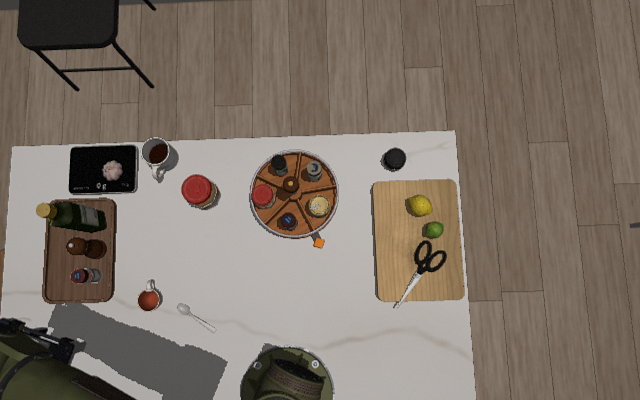

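The side view shows the carousel at about (326,215). In the top view, the knob is at (290,184), the pointer at (319,242) and the red lid on the tray at (263,196). Possible mix-ups for the honey jar are the large red-lid jar off the tray at top (200,190), the red-capped shaker at (80,275) and the red cup at (149,299). I choose (263,196), the smaller jar and the one on the tray, and will check it in a crop.

```bash
cat > h.py <<'E'
import numpy as np, cv2
def ray(c,u,v,z):
    R=np.array(c["R"]);t=np.array(c["t"])
    o=-R.T@t; d=R.T@np.array([(u-c["cx"])/c["fx"],(v-c["cy"])/c["fy"],1.])
    return o+d*(z-o[2])/d[2]
def proj(c,X):
    p=np.array(c["R"])@np.array(X,float)+np.array(c["t"]); return np.array([c["fx"]*p[0]/p[2]+c["cx"],c["fy"]*p[1]/p[2]+c["cy"]])
def blobs(c,lo,hi,box,minA=15):
    f=c["frame"]; h=cv2.cvtColor(f,cv2.COLOR_RGB2HSV)
    m=cv2.inRange(h,lo,hi)
    k=np.zeros_like(m);k[box[1]:box[3],box[0]:box[2]]=255;m&=k
    n,l,st,ce=cv2.connectedComponentsWithStats(m)
    return [(int(st[i,4]),ce[i].round(2),st[i,:4]) for i in range(1,n) if st[i,4]>=minA],l
E
python3 - <<'E'
from h import *
c=dict(np.load("pics/top0.npz")); s=dict(np.load("pics/side0.npz"))
a=cv2.resize(c["frame"][140:260,180:350],None,fx=4,fy=4,interpolation=cv2.INTER_CUBIC)
b=cv2.resize(s["frame"][150:260,260:390],None,fx=5,fy=5,interpolation=cv2.INTER_CUBIC)
cv2.imwrite("pics/ct.png",a[:,:,::-1]);cv2.imwrite("pics/cs.png",b[:,:,::-1])
print("orange",blobs(c,(5,180,180),(18,255,255),(240,140,345,260),8)[0])
print("red top",blobs(c,(170,120,90),(180,255,255),(180,140,345,260))[0], blobs(c,(0,150,100),(4,255,255),(180,140,345,260))[0])
d=c["range_z"]
for (u,v) in [(290,184),(263,196),(319,242),(200,190)]:
    z=d[v,u]; p=np.array([(u-c["cx"])/c["fx"]*z,(v-c["cy"])/c["fy"]*z,z]); print(u,v,c["R"].T@(p-c["t"]))
E
```

```text
orange [(66, array([318.68, 242.42]), array([314, 238,  10,  10], dtype=int32))]
red top [] [(581, array([195.68, 188.78]), array([182, 175,  28,  29], dtype=int32)), (313, array([261.75, 194.44]), array([252, 185,  20,  20], dtype=int32))]
290 184 [544.19921068 -36.10732792 206.83166454]
263 196 [532.55625048  44.23985287 108.07777709]
319 242 [ 410.43591008 -101.81470246   14.51338319]
200 190 [552.70139424 212.50616624 118.77009145]
```

View pics/ct.png

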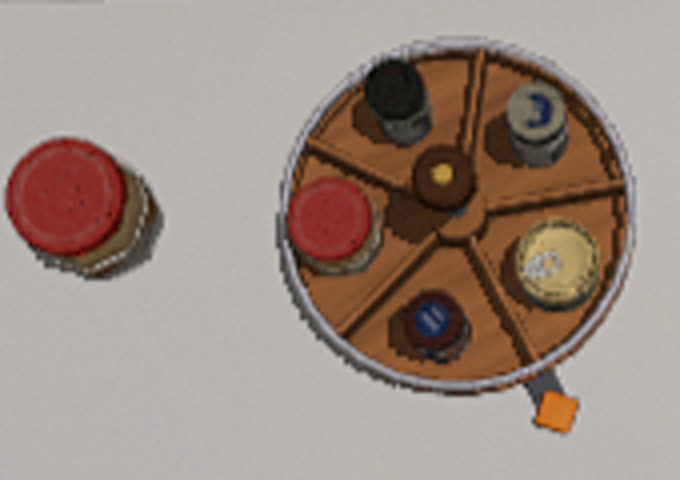

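View pics/cs.png

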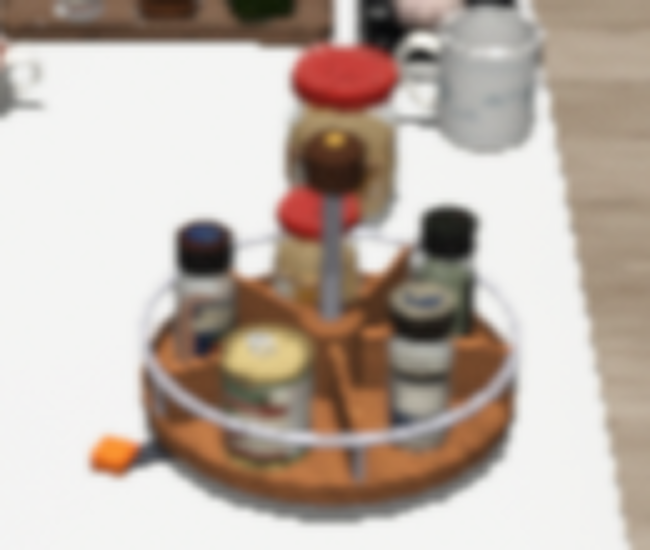

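The crop confirms it: the small red-lidded jar stands in the left compartment, lid centre at about (262,194). The bigger one (196,189) is off the tray. The pointer is at (318.7,242.4). Next I measure the geometry.

```bash
cat > meas.py <<'E'
from h import *
def meas(c,s=None):
    f=c["frame"]; h=cv2.cvtColor(f,cv2.COLOR_RGB2HSV)
    o,_=blobs(c,(5,180,180),(18,255,255),(240,140,345,262),8)
    P=ray(c,*max(o,key=lambda b:b[0])[1],16)
    r,_=blobs(c,(0,150,100),(4,255,255),(235,140,345,260),20)
    print("red",r)
    J=ray(c,*max(r,key=lambda b:b[0])[1],106)
    return P,J
E
python3 - <<'E'
from meas import *
c=dict(np.load("pics/top0.npz")); s=dict(np.load("pics/side0.npz"))
P,J=meas(c); print("P",P,"J",J)
# knob: depth points between 185 and 215 world z
def pts(c):
    d=c["range_z"]; v,u=np.nonzero(d>0); z=d[v,u]
    p=np.stack([(u-c["cx"])/c["fx"]*z,(v-c["cy"])/c["fy"]*z,z],1); return u,v,(p-c["t"])@c["R"]
for n,k in(("top",c),("side",s)):
    u,v,W=pts(k)
    m=(abs(W[:,0]-540)<60)&(abs(W[:,1]+35)<60)&(W[:,2]>180)
    print(n,m.sum(),W[m].min(0),W[m].max(0),"px",u[m].min(),u[m].max(),v[m].min(),v[m].max())
    m2=m&(W[:,2]>200)
    if m2.any(): print(" topmean",W[m2].mean(0),"px",u[m2].mean(),v[m2].mean(),"ray",ray(k,u[m2].mean(),v[m2].mean(),205))
    m=(abs(W[:,0]-540)<160)&(abs(W[:,1]+35)<160)&(abs(W[:,2]-64)<6)
    if m.sum()>20:
        (x,y),(a,b),t=cv2.fitEllipse(W[m][:,:2].astype(np.float32)); print(" rail ell",x,y,a,b)
    # dark outline knob via colour
# knob in side: predicted
K=None
for n,k in(("top",c),("side",s)):
    print(n,"pred px of (544,-36,189)",proj(k,(544,-36,189)))
E
```

```text
red [(313, array([261.75, 194.44]), array([252, 185,  20,  20], dtype=int32))]
P [ 409.17715841 -100.88641315   16.        ] J [537.28260659  47.83565186 106.        ]
top 220 [527.0378494  -56.10903359 181.52263875] [566.01222291 -18.00699177 212.56448656] px 283 298 176 192
 topmean [546.36901815 -36.87746257 204.77465635] px 290.35135135135135 183.29189189189188 ray [546.31520962 -36.89753571 205.        ]
 rail ell 547.5198974609375 -37.11886978149414 229.0252227783203 229.86497497558594
side 137 [530.6757958  -60.63192761 180.20219741] [568.13401823 -23.09841042 206.83444361] px 321 333 176 187
 topmean [549.47663607 -42.84424804 203.34316761] px 327.109375 178.796875 ray [549.412778   -45.84831783 205.        ]
 rail ell 551.9871215820312 -50.25299072265625 206.68663024902344 224.75982666015625
top pred px of (544,-36,189) [290.47193587 185.38231164]
side pred px of (544,-36,189) [325.22792125 181.7091238 ]
```

Axis is at about (546.5,-37.5). The pointer is 151 mm out at 204.8°, and the jar sits at 96°, radius 86. The carousel must therefore turn about +108.6° counter-clockwise, which is a negative tool turn of about -0.60. I'll pre-rotate the wrist to leave room, after lifting and travelling first.

```bash
python3 -m creep '[{"ty":-0.1},{"ty":-0.25},{"ty":-0.4},{"ty":-0.45},{"ty":-0.45,"tx":0.08,"tz":-0.06},{"ty":-0.45,"tx":0.2,"tz":-0.15},{"ty":-0.45,"tx":0.33,"tz":-0.25},{"ty":-0.45,"tx":0.46,"tz":-0.35},{"ty":-0.45,"tx":0.59,"tz":-0.45},{"ty":-0.45,"tx":0.72,"tz":-0.55},{"ty":-0.45,"tx":0.83,"tz":-0.63},{"ty":-0.45,"tx":0.88,"tz":-0.665},{"ty":-0.45,"tx":0.88,"tz":-0.665}]'
```

```text
$[0]: bad value
```

All keys are probably required in every row.

```bash
python3 -m creep '[{"tx":0,"ty":-0.1,"tz":0,"turn":0,"fingers":94},{"tx":0,"ty":-0.25,"tz":0,"turn":0,"fingers":94},{"tx":0,"ty":-0.4,"tz":0,"turn":0,"fingers":94},{"tx":0,"ty":-0.45,"tz":0,"turn":0,"fingers":94},{"tx":0.08,"ty":-0.45,"tz":-0.06,"turn":0,"fingers":94},{"tx":0.2,"ty":-0.45,"tz":-0.15,"turn":0,"fingers":94},{"tx":0.33,"ty":-0.45,"tz":-0.25,"turn":0,"fingers":94},{"tx":0.46,"ty":-0.45,"tz":-0.35,"turn":0,"fingers":94},{"tx":0.59,"ty":-0.45,"tz":-0.45,"turn":0,"fingers":94},{"tx":0.72,"ty":-0.45,"tz":-0.55,"turn":0,"fingers":94},{"tx":0.83,"ty":-0.45,"tz":-0.63,"turn":0,"fingers":94},{"tx":0.88,"ty":-0.45,"tz":-0.665,"turn":0,"fingers":94},{"tx":0.88,"ty":-0.45,"tz":-0.665,"turn":0,"fingers":94}]'
```

```text
clock: 1.4
eef_pos: [307.6, 331.6, 257.7]
eef_rot: [-1.572, 0.0, -0.349]
wrist_force: [0.6, 0.7, -0.0]
finger_gap: 93.7
```

```bash
python3 -m creep '[{"tx":0.06,"ty":0,"tz":-0.045,"turn":0,"fingers":94},{"tx":0.18,"ty":0,"tz":-0.135,"turn":0,"fingers":94},{"tx":0.31,"ty":0,"tz":-0.235,"turn":0,"fingers":94},{"tx":0.44,"ty":0,"tz":-0.335,"turn":0,"fingers":94},{"tx":0.57,"ty":0,"tz":-0.43,"turn":0,"fingers":94},{"tx":0.7,"ty":0,"tz":-0.53,"turn":0,"fingers":94},{"tx":0.82,"ty":0,"tz":-0.62,"turn":0,"fingers":94},{"tx":0.88,"ty":0,"tz":-0.665,"turn":0,"fingers":94},{"tx":0.88,"ty":0,"tz":-0.665,"turn":0,"fingers":94}]' && python3 -m creep '[{"tx":0.04,"ty":0,"tz":-0.03,"turn":0.02,"fingers":94},{"tx":0.08,"ty":0,"tz":-0.06,"turn":0.06,"fingers":94},{"tx":0.13,"ty":0,"tz":-0.1,"turn":0.1,"fingers":94},{"tx":0.19,"ty":0,"tz":-0.14,"turn":0.14,"fingers":94},{"tx":0.25,"ty":0,"tz":-0.19,"turn":0.18,"fingers":94},{"tx":0.31,"ty":0,"tz":-0.24,"turn":0.22,"fingers":94},{"tx":0.37,"ty":0,"tz":-0.28,"turn":0.26,"fingers":94},{"tx":0.43,"ty":0,"tz":-0.33,"turn":0.3,"fingers":94},{"tx":0.49,"ty":0,"tz":-0.37,"turn":0.34,"fingers":94},{"tx":0.55,"ty":0,"tz":-0.42,"turn":0.38,"fingers":94},{"tx":0.61,"ty":0,"tz":-0.47,"turn":0.42,"fingers":94},{"tx":0.67,"ty":0,"tz":-0.51,"turn":0.46,"fingers":94},{"tx":0.72,"ty":0,"tz":-0.55,"turn":0.5,"fingers":94},{"tx":0.77,"ty":0,"tz":-0.59,"turn":0.54,"fingers":94},{"tx":0.8,"ty":0,"tz":-0.61,"turn":0.58,"fingers":94},{"tx":0.83,"ty":0,"tz":-0.63,"turn":0.62,"fingers":94},{"tx":0.85,"ty":0,"tz":-0.65,"turn":0.66,"fingers":94},{"tx":0.87,"ty":0,"tz":-0.66,"turn":0.7,"fingers":94},{"tx":0.87,"ty":0,"tz":-0.66,"turn":0.74,"fingers":94},{"tx":0.87,"ty":0,"tz":-0.66,"turn":0.75,"fingers":94}]'
python3 - <<'E'
from cell import monitor
s=monitor.read_state();print(s["joints"],s["eef_pos"],s["eef_rot"])
E
```

```text
clock: 2.3
eef_pos: [428.1, 146.3, 257.2]
eef_rot: [-1.573, 0.001, -0.35]
wrist_force: [-0.1, -0.0, -0.4]
finger_gap: 94.0
clock: 4.3
eef_pos: [546.4, -35.4, 256.8]
eef_rot: [-1.571, -0.003, -2.71]
wrist_force: [-0.2, 0.1, 0.2]
finger_gap: 94.0
[-1.30728784e-01  2.45169321e-01  1.38718698e+00 -1.43332211e-03
  1.51151873e+00  1.00813957e+00] [546.44769034 -35.37501254 256.82772311] [-1.57080379e+00 -2.69371297e-03 -2.70957812e+00]
```

```bash
python3 -m creep '[{"tx":0,"ty":0.03,"tz":0.008,"turn":0,"fingers":94},{"tx":0,"ty":0.08,"tz":0.008,"turn":0,"fingers":94},{"tx":0,"ty":0.14,"tz":0.008,"turn":0,"fingers":94},{"tx":0,"ty":0.2,"tz":0.008,"turn":0,"fingers":94},{"tx":0,"ty":0.26,"tz":0.008,"turn":0,"fingers":94},{"tx":0,"ty":0.32,"tz":0.008,"turn":0,"fingers":94},{"tx":0,"ty":0.37,"tz":0.008,"turn":0,"fingers":94},{"tx":0,"ty":0.41,"tz":0.008,"turn":0,"fingers":94},{"tx":0,"ty":0.435,"tz":0.008,"turn":0,"fingers":94},{"tx":0,"ty":0.435,"tz":0.008,"turn":0,"fingers":94},{"tx":0,"ty":0.435,"tz":0.008,"turn":0,"fingers":94}]' 12
python3 - <<'E'
from cell import optics
import cv2,numpy as np
for n,(a,b,e,f) in(("side",(100,260,230,420)),("top",(130,260,200,380))):
    c=optics.camera(n); cv2.imwrite(f"pics/{n}1.png",cv2.resize(c["frame"][a:b,e:f],None,fx=4,fy=4,interpolation=cv2.INTER_CUBIC)[:,:,::-1])
E
```

```text
clock: 5.4
eef_pos: [547.1, -37.0, 170.2]
eef_rot: [-1.571, -0.002, -2.71]
wrist_force: [0.6, -1.1, 0.1]
finger_gap: 93.9
```

View pics/side1.png

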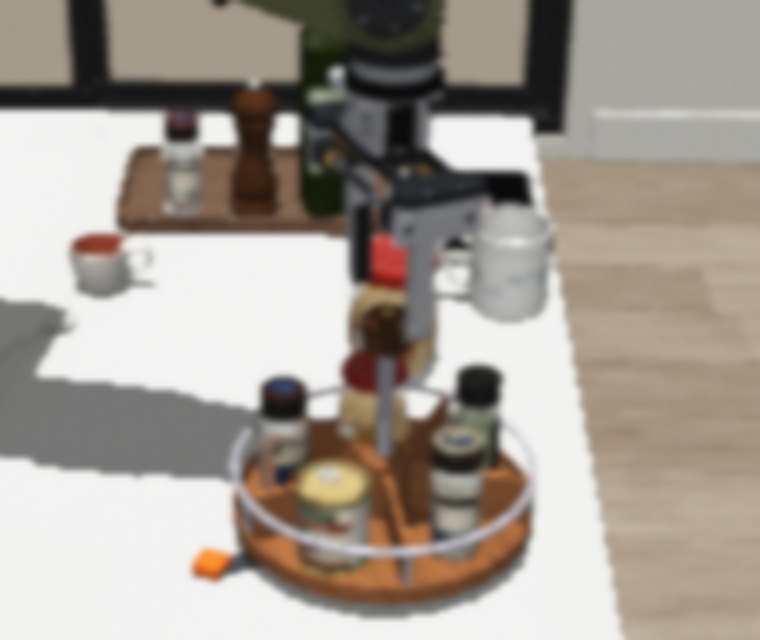

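View pics/top1.png

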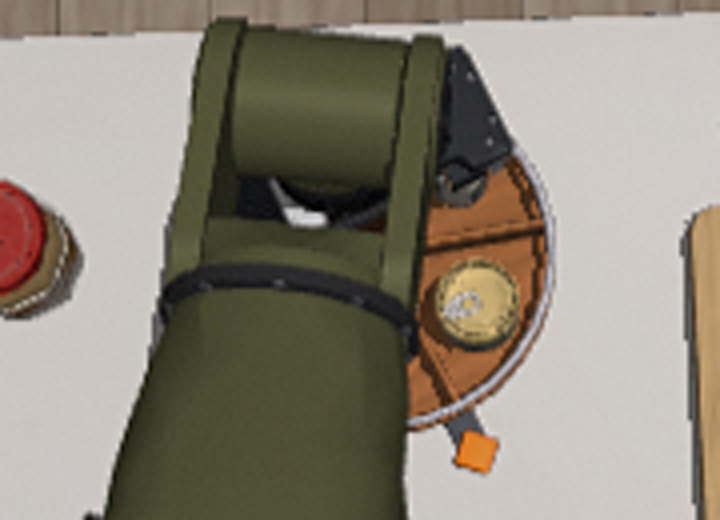

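The fingers straddle the knob (side crop ~(385,325)): the far finger is at left and the near finger at right. The top camera is now mostly blocked by the arm, so the side camera will track the jar. Now I close gently.

```bash
python3 -m creep '[{"tx":0,"ty":0,"tz":0,"turn":0,"fingers":80},{"tx":0,"ty":0,"tz":0,"turn":0,"fingers":70},{"tx":0,"ty":0,"tz":0,"turn":0,"fingers":60},{"tx":0,"ty":0,"tz":0,"turn":0,"fingers":52},{"tx":0,"ty":0,"tz":0,"turn":0,"fingers":47},{"tx":0,"ty":0,"tz":0,"turn":0,"fingers":43},{"tx":0,"ty":0,"tz":0,"turn":0,"fingers":40},{"tx":0,"ty":0,"tz":0,"turn":0,"fingers":36},{"tx":0,"ty":0,"tz":0,"turn":0,"fingers":32},{"tx":0,"ty":0,"tz":0,"turn":0,"fingers":30},{"tx":0,"ty":0,"tz":0,"turn":0,"fingers":30},{"tx":0,"ty":0,"tz":0,"turn":0,"fingers":30},{"tx":0,"ty":0,"tz":0,"turn":0,"fingers":30},{"tx":0,"ty":0,"tz":0,"turn":0,"fingers":30}]' 12
python3 - <<'E'
from cell import monitor
s=monitor.read_state();print(s)
E
```

```text
clock: 6.9
eef_pos: [547.1, -36.9, 170.3]
eef_rot: [-1.57, -0.002, -2.71]
wrist_force: [0.1, 0.4, 0.8]
finger_gap: 29.9
{'clock': 6.9, 'joints': array([-1.33390935e-01,  2.95973602e-01,  1.52190320e+00, -1.48459909e-03,
        1.32514871e+00,  1.00575271e+00]), 'qd': array([-0.00078217, -0.00162882,  0.00060375, -0.00016571,  0.00193578,
        0.00042352]), 'effort': array([-7.14538583e-04, -5.30472457e+01, -3.54009962e+01,  4.78844927e-02,
       -5.01075690e-02, -1.48506001e-05]), 'eef_pos': array([547.14079831, -36.93837853, 170.31601156]), 'eef_rot': array([-1.57034793e+00, -1.98115384e-03, -2.70957835e+00]), 'wrist_force': array([0.06424509, 0.41723299, 0.80625748]), 'moment': array([ 0.00313733,  0.09637533, -0.00221451]), 'finger_gap': 29.948817719202115}
```

The gap equals the command (30 mm), which is less than the 41 mm knob, so I need to look.

Run:
```python
from cell import optics
import cv2,numpy as np
c=optics.camera("side"); np.savez("pics/side2.npz",**c)
a=cv2.resize(c["frame"][110:230,270:390],None,fx=5,fy=5,interpolation=cv2.INTER_CUBIC)[:,:,::-1]
cv2.imwrite("pics/side2.png",a)
d=c["range_z"]; v,u=np.nonzero(d>0); z=d[v,u]
p=np.stack([(u-c["cx"])/c["fx"]*z,(v-c["cy"])/c["fy"]*z,z],1); W=(p-c["t"])@c["R"]
for zz in range(150,290,8):
    m=(abs(W[:,0]-547)<75)&(abs(W[:,1]+37)<75)&(abs(W[:,2]-zz)<4)
    if m.any(): print(zz,m.sum(),W[m].min(0)[:2].round(),W[m].max(0)[:2].round(),"px",u[m].min(),u[m].max(),v[m].min(),v[m].max())
```

```text
150 10 [544. -48.] [553. -37.] px 325 328 192 195
158 6 [544. -46.] [553. -40.] px 325 328 191 192
166 8 [544. -46.] [553. -40.] px 325 328 189 190
174 5 [537. -55.] [565. -47.] px 323 332 187 188
182 32 [531. -61.] [568. -45.] px 321 333 185 188
190 30 [531. -60.] [568. -43.] px 321 333 182 186
198 37 [531. -59.] [568. -41.] px 321 333 179 184
206 35 [531. -61.] [561. -21.] px 321 331 174 181
214 21 [530. -65.] [567. -16.] px 321 333 171 179
222 32 [530. -69.] [567. -19.] px 321 333 169 178
230 31 [530. -68.] [567. -18.] px 321 333 167 176
238 30 [530. -70.] [566. -16.] px 321 333 164 174
246 26 [530. -69.] [566. -19.] px 321 333 163 171
254 30 [530. -67.] [566. -16.] px 321 333 160 169
262 38 [530. -70.] [569. -18.] px 321 334 157 167
270 35 [530. -67.] [569. -18.] px 321 334 155 164
278 15 [529. -59.] [548. -18.] px 321 327 153 160
286 2 [547. -63.] [550. -58.] px 327 328 157 158
```

View pics/side2.png

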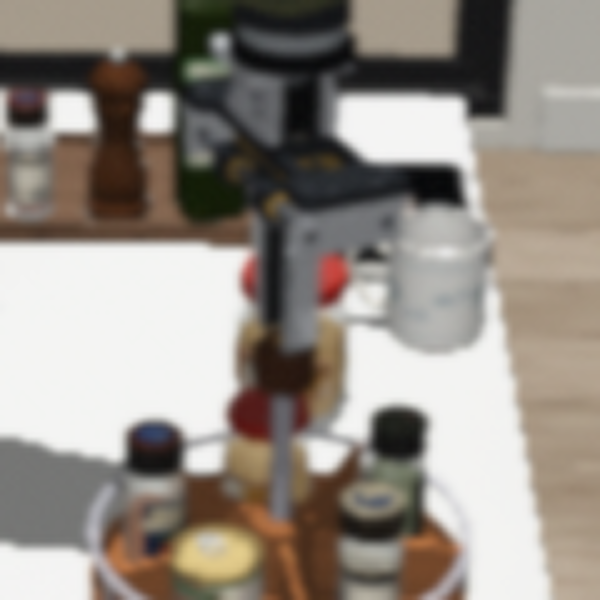

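The near fingertip ends at crop (295,350), above the knob at (285,370). The fingers seem to have closed over the knob, not around it. I'll measure the tip height by depth.

Run:
```python
from h import *
c=dict(np.load("pics/side2.npz")); d=c["range_z"]; f=c["frame"]
print("tip at z170 should be px", proj(c,(547,-60,170)), proj(c,(547,-37,170)), proj(c,(547,-37,205)))
for u in (323,326,329,332):
    print(u)
    for v in range(168,194,2):
        z=d[v,u]; p=np.array([(u-c["cx"])/c["fx"]*z,(v-c["cy"])/c["fy"]*z,z]); print("  ",v,(c["R"].T@(p-c["t"])).round(0),f[v,u])
```

```text
tip at z170 should be px [326.12199886 190.93145947] [326.07000431 187.16131567] [326.30268201 177.37994479]
323
   168 [536. -27. 232.] [42 41 43]
   170 [536. -32. 228.] [42 42 43]
   172 [537. -22. 216.] [45 44 45]
   174 [537. -24. 210.] [56 52 46]
   176 [539. 192.  82.] [76 62 46]
   178 [537. -37. 203.] [46 32 21]
   180 [537. -50. 203.] [38 24 17]
   182 [537. -55. 199.] [40 24 16]
   184 [537. -52. 190.] [39 23 15]
   186 [537. -50. 182.] [41 25 17]
   188 [537. -52. 176.] [58 31 25]
   190 [539.  56. 105.] [79 41 41]
   192 [539.  39. 107.] [82 43 44]
326
   168 [546. -26. 232.] [57 58 60]
   170 [546. -25. 224.] [56 58 60]
   172 [546. -24. 217.] [59 60 62]
   174 [546. -21. 208.] [72 72 71]
   176 [546. -30. 206.] [82 77 73]
   178 [546. -50. 210.] [83 77 70]
   180 [546. -50. 203.] [58 50 47]
   182 [546. -55. 199.] [42 26 18]
   184 [546. -59. 194.] [41 25 17]
   186 [546. -55. 185.] [40 24 16]
   188 [546. -56. 178.] [53 42 39]
   190 [547. -46. 165.] [92 89 94]
   192 [547. -37. 152.] [100  99 104]
329
   168 [554. -64. 252.] [112 113 116]
   170 [554. -65. 246.] [112
[... 192 characters left out ...]
 56]
   182 [555. -54. 198.] [41 26 20]
   184 [555. -58. 194.] [40 24 17]
   186 [556. -52. 183.] [39 23 16]
   188 [556. -51. 175.] [54 33 25]
   190 [559.  60. 102.] [81 47 47]
   192 [558.  34. 110.] [85 48 48]
332
   168 [563. -62. 251.] [119 111 114]
   170 [563. -61. 244.] [118 113 115]
   172 [563. -60. 237.] [137 136 136]
   174 [563. -62. 231.] [139 138 138]
   176 [564. -60. 223.] [137 136 135]
   178 [564. -62. 217.] [120 116 110]
   180 [565. -47. 201.] [75 61 47]
   182 [565. -53. 198.] [68 50 35]
   184 [565. -49. 189.] [57 40 24]
   186 [565. -49. 181.] [72 50 27]
   188 [573. 187.  36.] [106  77  50]
   190 [573. 187.  27.] [125  95  69]
   192 [569.  48. 102.] [125  98  77]
```

```bash
python3 -m creep '[{"tx":0,"ty":0,"tz":0,"turn":0,"fingers":60},{"tx":0,"ty":0,"tz":0,"turn":0,"fingers":94},{"tx":0,"ty":0,"tz":0,"turn":0,"fingers":94},{"tx":0,"ty":0,"tz":0,"turn":0,"fingers":94},{"tx":0,"ty":0,"tz":0,"turn":0,"fingers":94},{"tx":0,"ty":0,"tz":0,"turn":0,"fingers":94}]' 12
python3 - <<'E'
from cell import optics
from h import *
c=optics.camera("side"); np.savez("pics/side3.npz",**c)
for zz in (170,190,200,210,220): print(zz,proj(c,(568,-85,zz)),proj(c,(526,11,zz)))
d=c["range_z"]; f=c["frame"]
for u in (319,321,332,334,336):
    print(u)
    for v in range(160,192,2):
        z=d[v,u]; p=np.array([(u-c["cx"])/c["fx"]*z,(v-c["cy"])/c["fy"]*z,z]); print("  ",v,(c["R"].T@(p-c["t"])).round(0),f[v,u])
E
```

```text
clock: 7.55
eef_pos: [547.2, -37.0, 170.3]
eef_rot: [-1.57, -0.002, -2.71]
wrist_force: [0.0, 0.4, -0.6]
finger_gap: 74.6
170 [333.08642397 195.24056916] [319.43096493 179.5166073 ]
190 [333.27444384 189.58211337] [319.51309185 174.05441914]
200 [333.36950262 186.72132069] [319.55458854 171.29451125]
210 [333.46527106 183.83917062] [319.59637812 168.51512298]
220 [333.56175714 180.93542311] [319.63846372 165.71604735]
319
   160 [524.  -5. 248.] [87 87 88]
   162 [524.  -9. 243.] [90 91 92]
   164 [524.  -5. 234.] [91 91 93]
   166 [524.  -7. 228.] [90 91 93]
   168 [524.  -9. 222.] [94 95 96]
   170 [524.  -6. 214.] [107 107 108]
   172 [524.  -4. 205.] [149 148 144]
   174 [525. 204.  84.] [166 155 135]
   176 [525. 208.  74.] [144 124  90]
   178 [525. 203.  68.] [123 102  72]
   180 [525. 196.  64.] [106  82  63]
   182 [525. 204.  51.] [96 81 69]
   184 [525. 197.  46.] [111 101  91]
   186 [525. 204.  33.] [117 103  94]
   188 [525.  64. 107.] [96 56 51]
   190 [525.  53. 106.] [84 30 27]
321
   160 [530. -10. 251.] [22 22 22]
   162 [530.  -5. 242.] [23 23 24]
   164 [530.  -8
[... 1618 characters left out ...]
 100  71]
   188 [580. 183.  38.] [136 114  90]
   190 [581. 187.  27.] [143 121  91]
336
   160 [ 572. -114.  305.] [109 111 113]
   162 [574. -77. 279.] [120 109 111]
   164 [574. -80. 274.] [131 110 112]
   166 [574. -82. 269.] [129 115 117]
   168 [574. -83. 263.] [118 107 109]
   170 [574. -78. 253.] [125 117 119]
   172 [574. -84. 250.] [137 138 139]
   174 [575. -83. 243.] [134 132 129]
   176 [575. -80. 234.] [127 120 111]
   178 [575. -78. 226.] [121 115 107]
   180 [575. -79. 220.] [120 112 102]
   182 [587. 189.  60.] [120 104  84]
   184 [588. 193.  49.] [127 103  72]
   186 [588. 188.  43.] [136 113  84]
   188 [588. 193.  32.] [137 117  92]
   190 [588. 191.  25.] [138 122 100]
```

The tips by depth: near about 213, far about 205. So they are really at z≈209 while the state says 170, and the gripper body at 305 agrees. The state's z reads roughly 38 mm low against the cameras, and the cameras place the knob correctly at 205. I trust the images: open fully, go down 38 mm, recheck, then close.

```bash
python3 -m creep '[{"tx":0,"ty":0,"tz":0,"turn":0,"fingers":94},{"tx":0,"ty":0,"tz":0,"turn":0,"fingers":94},{"tx":0,"ty":0,"tz":0,"turn":0,"fingers":94},{"tx":0,"ty":0.02,"tz":0,"turn":0,"fingers":94},{"tx":0,"ty":0.05,"tz":0,"turn":0,"fingers":94},{"tx":0,"ty":0.08,"tz":0,"turn":0,"fingers":94},{"tx":0,"ty":0.11,"tz":0,"turn":0,"fingers":94},{"tx":0,"ty":0.14,"tz":0,"turn":0,"fingers":94},{"tx":0,"ty":0.17,"tz":0,"turn":0,"fingers":94},{"tx":0,"ty":0.19,"tz":0,"turn":0,"fingers":94},{"tx":0,"ty":0.19,"tz":0,"turn":0,"fingers":94}]' 12
python3 - <<'E'
from cell import optics
from h import *
c=optics.camera("side"); np.savez("pics/side4.npz",**c)
a=cv2.resize(c["frame"][130:230,270:390],None,fx=6,fy=6,interpolation=cv2.INTER_CUBIC)[:,:,::-1]
cv2.imwrite("pics/side4.png",a)
for zz in (160,170,180): print(zz,proj(c,(568,-85,zz)),proj(c,(526,5,zz)))
d=c["range_z"]; f=c["frame"]
for u in (319,321,332,334,336):
    print(u)
    for v in range(178,202,2):
        z=d[v,u]; p=np.array([(u-c["cx"])/c["fx"]*z,(v-c["cy"])/c["fy"]*z,z]); print("  ",v,(c["R"].T@(p-c["t"])).round(0),f[v,u])
E
```

```text
clock: 8.7
eef_pos: [546.8, -36.9, 131.7]
eef_rot: [-1.571, -0.003, -2.709]
wrist_force: [0.5, -0.2, -0.4]
finger_gap: 94.1
160 [332.9934475  198.03869494] [319.38092712 183.14698871]
170 [333.08642397 195.24056916] [319.42166743 180.43844317]
180 [333.18008688 192.42178518] [319.46269325 177.71091612]
319
   178 [525.   4. 179.] [33 32 33]
   180 [525.   2. 173.] [39 35 34]
   182 [525. 200.  53.] [85 75 65]
   184 [525. 196.  46.] [110 101  91]
   186 [525. 197.  37.] [118 103  94]
   188 [525.  67. 105.] [96 55 50]
   190 [525.  51. 107.] [84 30 27]
   192 [525.  41. 105.] [82 28 26]
   194 [525.  21. 110.] [85 24 22]
   196 [525.  21. 102.] [96 37 29]
   198 [526.  32.  88.] [147 117  84]
   200 [526.  19.  87.] [165 141 101]
321
   178 [531. -32. 200.] [31 21 17]
   180 [531. -44. 199.] [36 23 17]
   182 [531. -46. 193.] [45 32 26]
   184 [531. -48. 188.] [59 47 39]
   186 [531. -46. 179.] [68 51 44]
   188 [532.  61. 109.] [75 33 29]
   190 [532.  45. 110.] [82 28 25]
   192 [532.  36. 108.] [82 27 25]
   194 [532.  24. 108.] [84 26 24]
   196 [532.  21. 102.] [94 27 21]
   198
[... 749 characters left out ...]
115 117 119]
   190 [570. -91. 192.] [115 116 119]
   192 [570. -91. 185.] [115 117 119]
   194 [570. -92. 179.] [111 113 115]
   196 [577.  73.  71.] [130 130 133]
   198 [582. 181.  -4.] [221 222 220]
   200 [581. 163.  -1.] [243 243 241]
336
   178 [575. -93. 234.] [117 119 121]
   180 [575. -89. 226.] [116 117 118]
   182 [575. -90. 220.] [115 115 117]
   184 [575. -91. 213.] [115 116 117]
   186 [576. -92. 207.] [116 116 117]
   188 [576. -90. 199.] [114 116 117]
   190 [576. -95. 195.] [116 117 119]
   192 [576. -90. 185.] [120 121 123]
   194 [576. -90. 178.] [154 155 155]
   196 [589. 193.  -2.] [184 185 184]
   198 [588. 168.   5.] [206 206 205]
   200 [588. 164.  -2.] [242 242 240]
```

View pics/side4.png

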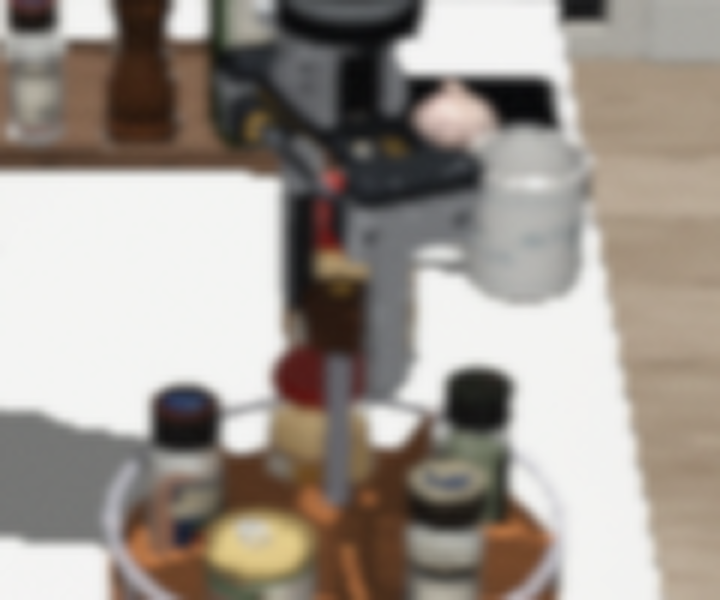

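The near fingertip is now at z≈172 (pixel row ~195) and the far one at about 171 (row ~181). The knob (crop (340,315)) sits between the fingers. Closing with 12 N.

```bash
python3 -m creep '[{"tx":0,"ty":0,"tz":0,"turn":0,"fingers":80},{"tx":0,"ty":0,"tz":0,"turn":0,"fingers":70},{"tx":0,"ty":0,"tz":0,"turn":0,"fingers":60},{"tx":0,"ty":0,"tz":0,"turn":0,"fingers":52},{"tx":0,"ty":0,"tz":0,"turn":0,"fingers":47},{"tx":0,"ty":0,"tz":0,"turn":0,"fingers":43},{"tx":0,"ty":0,"tz":0,"turn":0,"fingers":40},{"tx":0,"ty":0,"tz":0,"turn":0,"fingers":36},{"tx":0,"ty":0,"tz":0,"turn":0,"fingers":32},{"tx":0,"ty":0,"tz":0,"turn":0,"fingers":30},{"tx":0,"ty":0,"tz":0,"turn":0,"fingers":30},{"tx":0,"ty":0,"tz":0,"turn":0,"fingers":30},{"tx":0,"ty":0,"tz":0,"turn":0,"fingers":30},{"tx":0,"ty":0,"tz":0,"turn":0,"fingers":30}]' 12
python3 - <<'E'
from cell import optics
from h import *
c=optics.camera("side"); np.savez("pics/side5.npz",**c)
a=cv2.resize(c["frame"][130:260,260:390],None,fx=4.5,fy=4.5,interpolation=cv2.INTER_CUBIC)[:,:,::-1]
cv2.imwrite("pics/side5.png",a)
print(blobs(c,(0,120,50),(6,255,255),(280,155,380,240),10)[0],blobs(c,(172,120,50),(180,255,255),(280,155,380,240),10)[0])
E
```

```text
clock: 10.15
eef_pos: [546.5, -35.9, 132.1]
eef_rot: [-1.573, -0.003, -2.709]
wrist_force: [-4.9, 7.5, 1.5]
finger_gap: 39.9
[(57, array([320.18, 192.32]), array([317, 188,   7,  10], dtype=int32))] []
```

View pics/side5.png

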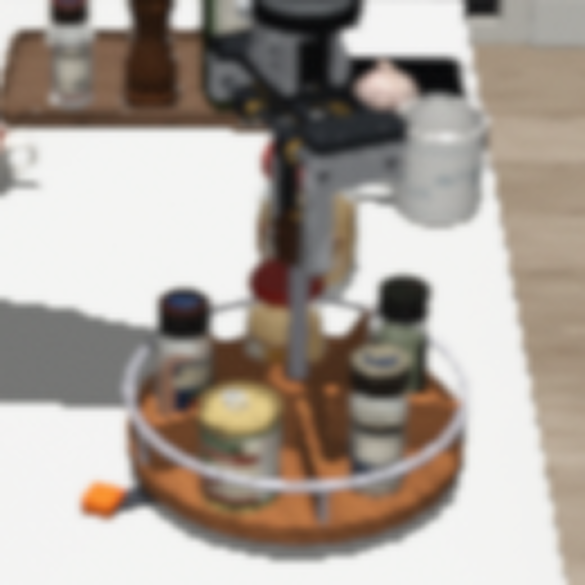

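Gripped: the gap holds at 39.9 mm and the knob is between the fingers. A ~9 N sideways load shows the hand is a little off-centre, so I recentre slightly along -z.

```bash
python3 -m creep '[{"tx":0,"ty":0,"tz":-0.005,"turn":0,"fingers":30},{"tx":0,"ty":0,"tz":-0.01,"turn":0,"fingers":30},{"tx":0,"ty":0,"tz":-0.01,"turn":0,"fingers":30},{"tx":0,"ty":0,"tz":-0.01,"turn":0,"fingers":30}]' 12
```

```text
clock: 10.6
eef_pos: [546.5, -35.8, 132.1]
eef_rot: [-1.569, -0.002, -2.71]
wrist_force: [6.8, -11.9, -4.1]
finger_gap: 40.3
```

```bash
python3 -m creep '[{"tx":0,"ty":0,"tz":0,"turn":0,"fingers":30},{"tx":0,"ty":0,"tz":0,"turn":0,"fingers":30},{"tx":0,"ty":0,"tz":0,"turn":0,"fingers":30}]' 12
```

```text
clock: 10.9
eef_pos: [546.6, -35.9, 132.1]
eef_rot: [-1.569, -0.002, -2.71]
wrist_force: [2.7, -2.7, -0.8]
finger_gap: 39.9
```

Nearly centred. Now the first slow half of the turn (~0.45 rad/s).

```bash
python3 -m creep '[{"tx":0,"ty":0,"tz":0,"turn":-0.005,"fingers":30},{"tx":0,"ty":0,"tz":0,"turn":-0.015,"fingers":30},{"tx":0,"ty":0,"tz":0,"turn":-0.03,"fingers":30},{"tx":0,"ty":0,"tz":0,"turn":-0.045,"fingers":30},{"tx":0,"ty":0,"tz":0,"turn":-0.06,"fingers":30},{"tx":0,"ty":0,"tz":0,"turn":-0.075,"fingers":30},{"tx":0,"ty":0,"tz":0,"turn":-0.09,"fingers":30},{"tx":0,"ty":0,"tz":0,"turn":-0.105,"fingers":30},{"tx":0,"ty":0,"tz":0,"turn":-0.12,"fingers":30},{"tx":0,"ty":0,"tz":0,"turn":-0.135,"fingers":30},{"tx":0,"ty":0,"tz":0,"turn":-0.15,"fingers":30},{"tx":0,"ty":0,"tz":0,"turn":-0.165,"fingers":30},{"tx":0,"ty":0,"tz":0,"turn":-0.18,"fingers":30},{"tx":0,"ty":0,"tz":0,"turn":-0.19,"fingers":30},{"tx":0,"ty":0,"tz":0,"turn":-0.2,"fingers":30},{"tx":0,"ty":0,"tz":0,"turn":-0.2,"fingers":30},{"tx":0,"ty":0,"tz":0,"turn":-0.2,"fingers":30}]' 12
python3 - <<'E'
from cell import optics
from h import *
for n,(a,b,e,f) in(("side",(130,260,260,390)),("top",(130,260,200,380))):
    c=optics.camera(n); np.savez(f"pics/{n}6.npz",**c); cv2.imwrite(f"pics/{n}6.png",cv2.resize(c["frame"][a:b,e:f],None,fx=4,fy=4,interpolation=cv2.INTER_CUBIC)[:,:,::-1])
E
```

```text
clock: 12.6
eef_pos: [546.7, -36.1, 132.1]
eef_rot: [-1.57, -0.003, -2.082]
wrist_force: [3.4, -3.9, -1.2]
finger_gap: 39.8
```

View pics/side6.png

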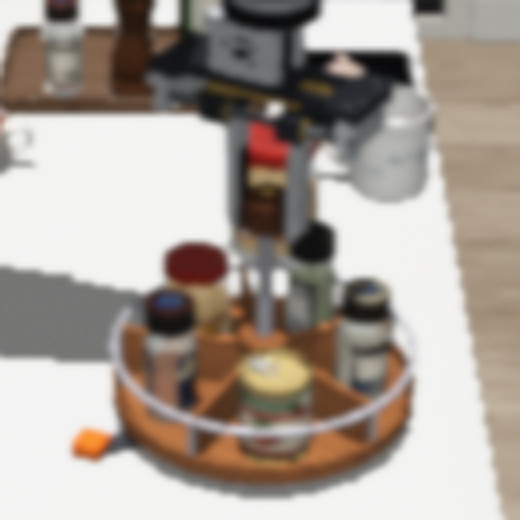

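View pics/top6.png

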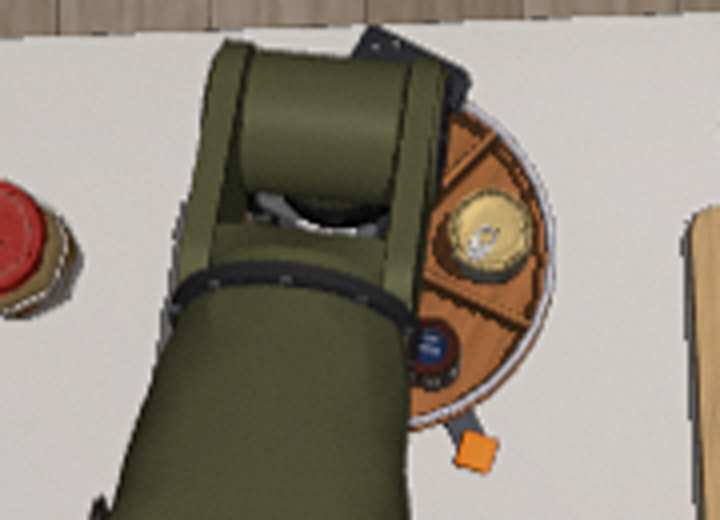

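The carousel follows the hand: honey is now at the left-front of the side crop (196,280), everything is upright, and there is no slip (hand turned 36°). About 72° remains, so I continue with 0.3 first.

```bash
python3 -m creep '[{"tx":0,"ty":0,"tz":0,"turn":-0.005,"fingers":30},{"tx":0,"ty":0,"tz":0,"turn":-0.015,"fingers":30},{"tx":0,"ty":0,"tz":0,"turn":-0.03,"fingers":30},{"tx":0,"ty":0,"tz":0,"turn":-0.05,"fingers":30},{"tx":0,"ty":0,"tz":0,"turn":-0.07,"fingers":30},{"tx":0,"ty":0,"tz":0,"turn":-0.09,"fingers":30},{"tx":0,"ty":0,"tz":0,"turn":-0.11,"fingers":30},{"tx":0,"ty":0,"tz":0,"turn":-0.13,"fingers":30},{"tx":0,"ty":0,"tz":0,"turn":-0.15,"fingers":30},{"tx":0,"ty":0,"tz":0,"turn":-0.17,"fingers":30},{"tx":0,"ty":0,"tz":0,"turn":-0.19,"fingers":30},{"tx":0,"ty":0,"tz":0,"turn":-0.21,"fingers":30},{"tx":0,"ty":0,"tz":0,"turn":-0.23,"fingers":30},{"tx":0,"ty":0,"tz":0,"turn":-0.25,"fingers":30},{"tx":0,"ty":0,"tz":0,"turn":-0.27,"fingers":30},{"tx":0,"ty":0,"tz":0,"turn":-0.285,"fingers":30},{"tx":0,"ty":0,"tz":0,"turn":-0.295,"fingers":30},{"tx":0,"ty":0,"tz":0,"turn":-0.3,"fingers":30},{"tx":0,"ty":0,"tz":0,"turn":-0.3,"fingers":30},{"tx":0,"ty":0,"tz":0,"turn":-0.3,"fingers":30}]' 12; python3 -m creep '[{"tx":0,"ty":0,"tz":0,"turn":-0.005,"fingers":30},{"tx":0,"ty":0,"tz":0,"turn":-0.015,"fingers":30},{"tx":0,"ty":0,"tz":0,"turn":-0.03,"fingers":30},{"tx":0,"ty":0,"tz":0,"turn":-0.045,"fingers":30},{"tx":0,"ty":0,"tz":0,"turn":-0.06,"fingers":30},{"tx":0,"ty":0,"tz":0,"turn":-0.07,"fingers":30},{"tx":0,"ty":0,"tz":0,"turn":-0.08,"fingers":30},{"tx":0,"ty":0,"tz":0,"turn":-0.08,"fingers":30},{"tx":0,"ty":0,"tz":0,"turn":-0.08,"fingers":30}]' 12
python3 - <<'E'
from cell import optics
from h import *
for n,(a,b,e,f) in(("side",(130,260,260,390)),("top",(130,260,200,380))):
    c=optics.camera(n); np.savez(f"pics/{n}7.npz",**c); cv2.imwrite(f"pics/{n}7.png",cv2.resize(c["frame"][a:b,e:f],None,fx=4,fy=4,interpolation=cv2.INTER_CUBIC)[:,:,::-1])
E
```

```text
clock: 14.7
eef_pos: [547.0, -36.1, 132.1]
eef_rot: [-1.572, -0.003, -1.139]
wrist_force: [6.2, -2.1, -2.9]
finger_gap: 39.6
clock: 15.6
eef_pos: [547.1, -36.1, 132.1]
eef_rot: [-1.572, -0.003, -0.889]
wrist_force: [4.7, -1.4, -1.6]
finger_gap: 40.3
```

View pics/side7.png

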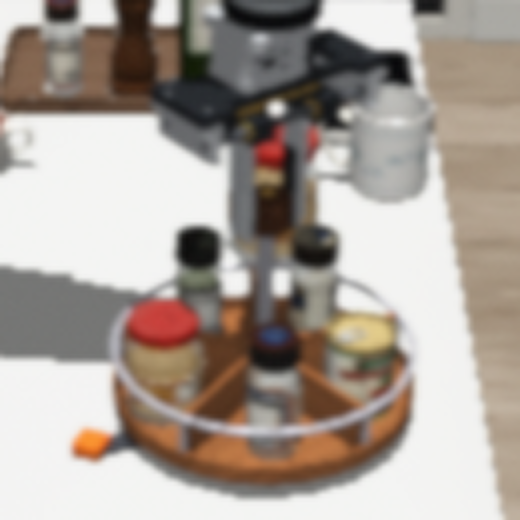

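View pics/top7.png

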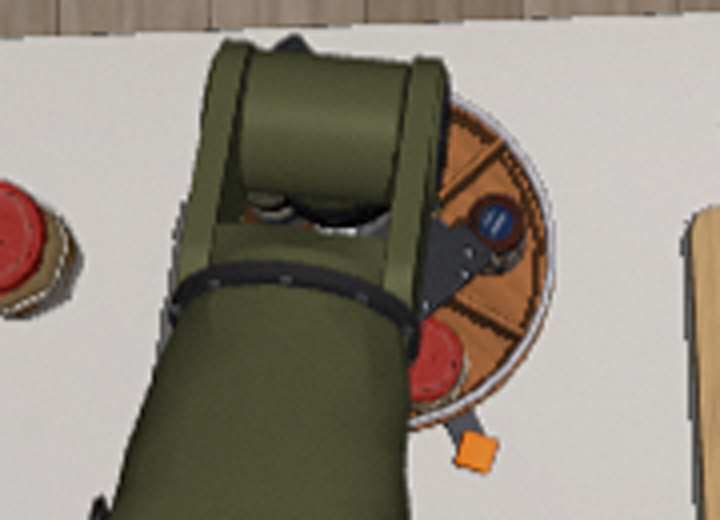

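```bash
cat > m2.py <<'E'
from h import *
A=np.array([547.,-37.])
def ang(p): return np.degrees(np.arctan2(p[1]-A[1],p[0]-A[0]))%360, np.hypot(*(p[:2]-A))
def run(sn,tn):
    s=dict(np.load(sn)); t=dict(np.load(tn))
    P=None
    for n,c,box,ob in(("side",s,(280,195,325,235),(270,230,300,250)),("top",t,(240,190,345,240),(300,225,345,262))):
        o=max(blobs(c,(5,180,180),(18,255,255),ob,8)[0],key=lambda b:b[0])
        r,l=blobs(c,(0,130,60),(6,255,255),box,20)
        print(n,"orange",o[0],o[1],o[2],"red",r)
        Pn=ray(c,*o[1],16 if n=="top" else 10); print("  P",Pn.round(1),ang(Pn))
        b=max(r,key=lambda b:b[0])
        x,y,w,h=b[2]
        if n=="side":
            J=ray(c,x+(w-1)/2,y+(h-1)/2,100); print("  J bbox",J.round(1),ang(J)); J=ray(c,*b[1],100); print("  J cen",J.round(1),ang(J))
        else:
            # circle fit to edge away from the arm, on lid plane
            h_=cv2.cvtColor(c["frame"],cv2.COLOR_RGB2HSV); m=cv2.inRange(h_,(0,130,60),(6,255,255))
            pts=[]
            for v in range(y,y+h):
                us=np.nonzero(m[v,x:x+w])[0]
                if len(us): pts.append(ray(c,x+us.max()+.5,v,106)[:2])
            pts=np.array(pts)
            from scipy.optimize import least_squares
            for R in (29.,30.):
                q=least_squares(lambda q:np.hypot(*(pts-q).T)-R,pts.mean(0)+[0,15],loss="soft_l1"); print("  J circ",R,q.x.round(1),ang(q.x),"rms",np.sqrt(np.mean(q.fun**2)).round(2))
E
python3 -c "
from m2 import *
run('pics/side7.npz','pics/top7.npz')"
```

```text
side orange 29 [282.31 240.72] [279 238   8   6] red [(169, array([300.51, 210.59]), array([292, 205,  18,  12], dtype=int32))]
  P [ 410.5 -104.9   10. ] (np.float64(206.4451467191944), np.float64(152.5053062763716))
  J bbox [467.6 -65.3 100. ] (np.float64(199.6037493732061), np.float64(84.31934810613348))
  J cen [467.6 -65.8 100. ] (np.float64(199.9459021458452), np.float64(84.4455670594722))
top orange 67 [318.61 242.46] [314 238  10  10] red [(205, array([308.4 , 219.97]), array([302, 209,  14,  21], dtype=int32))]
  P [ 409.1 -100.7   16. ] (np.float64(204.78346780357307), np.float64(151.92239223496196))
  J circ 29.0 [466.5 -65.9] (np.float64(199.72538021846643), np.float64(85.48633611676568)) rms 0.85
  J circ 30.0 [466.5 -64.7] (np.float64(198.96470335269711), np.float64(85.13278733144861)) rms 0.93
```

All the estimates agree. The jar is at about 199.6°, the pointer at about 205° (side view 206.4°). One more turn of about 5.5°, i.e. -0.03.

```bash
python3 -m creep '[{"tx":0,"ty":0,"tz":0,"turn":-0.005,"fingers":30},{"tx":0,"ty":0,"tz":0,"turn":-0.01,"fingers":30},{"tx":0,"ty":0,"tz":0,"turn":-0.017,"fingers":30},{"tx":0,"ty":0,"tz":0,"turn":-0.024,"fingers":30},{"tx":0,"ty":0,"tz":0,"turn":-0.029,"fingers":30},{"tx":0,"ty":0,"tz":0,"turn":-0.031,"fingers":30},{"tx":0,"ty":0,"tz":0,"turn":-0.031,"fingers":30},{"tx":0,"ty":0,"tz":0,"turn":-0.031,"fingers":30},{"tx":0,"ty":0,"tz":0,"turn":-0.031,"fingers":30},{"tx":0,"ty":0,"tz":0,"turn":-0.031,"fingers":30},{"tx":0,"ty":0,"tz":0,"turn":-0.031,"fingers":30}]' 12
python3 - <<'E'
from cell import optics,monitor
from m2 import *
for n,(a,b,e,f) in(("side",(130,260,260,390)),("top",(130,260,200,380))):
    c=optics.camera(n); np.savez(f"pics/{n}8.npz",**c); cv2.imwrite(f"pics/{n}8.png",cv2.resize(c["frame"][a:b,e:f],None,fx=4,fy=4,interpolation=cv2.INTER_CUBIC)[:,:,::-1])
run('pics/side8.npz','pics/top8.npz')
s=monitor.read_state();print(s["clock"],s["qd"].round(4),s["wrist_force"],s["finger_gap"],s["eef_rot"])
E
```

```text
clock: 16.8
eef_pos: [547.2, -36.1, 132.1]
eef_rot: [-1.572, -0.002, -0.791]
wrist_force: [4.8, -0.5, -2.5]
finger_gap: 39.8
side orange 29 [282.31 240.72] [279 238   8   6] red [(175, array([301.35, 211.85]), array([293, 206,  18,  12], dtype=int32))]
  P [ 410.5 -104.9   10. ] (np.float64(206.4451467191944), np.float64(152.5053062763716))
  J bbox [470.9 -70.9 100. ] (np.float64(204.04995025974824), np.float64(83.29700607694699))
  J cen [470.5 -73.  100. ] (np.float64(205.1853643845942), np.float64(84.49489336595202))
top orange 67 [318.61 242.46] [314 238  10  10] red [(253, array([309.88, 218.79]), array([302, 208,  17,  21], dtype=int32))]
  P [ 409.1 -100.7   16. ] (np.float64(204.78346780357307), np.float64(151.92239223496196))
  J circ 29.0 [469.6 -73.1] (np.float64(204.9835468355979), np.float64(85.41756094069757)) rms 0.72
  J circ 30.0 [469.6 -71.9] (np.float64(204.24388885033036), np.float64(84.92390578085964)) rms 0.72
16.9 [ 0.0006  0.0003  0.0012  0.0016 -0.0004  0.0011] [ 4.9181174  -1.37961275 -2.60229422] 40.41378362497574 [-1.57247044 -0.00239335 -0.7911522 ]
```

View pics/side8.png

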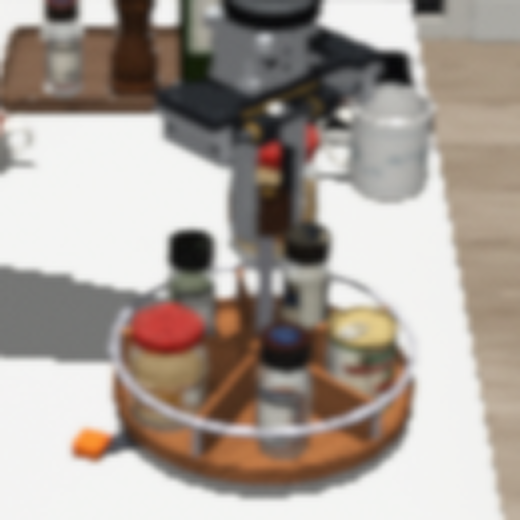

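View pics/top8.png

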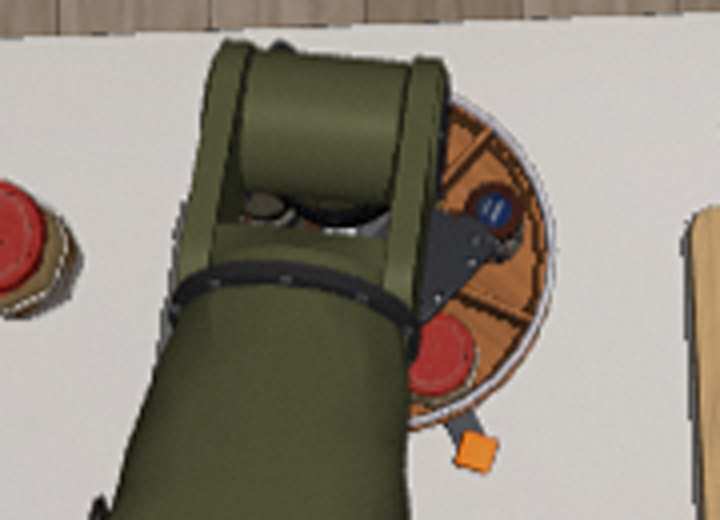

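The jar is at 204–205°, the pointer at 204.8° (top) to 206.4° (side): an offset of about 0–3 mm against the 12 mm allowed. Everything is upright, the knob is held and the joints are still. Handing in.

```bash
python3 -c "
from cell import manip
print(manip.sign_off())"
```

```text
the job is handed in; nothing more can be done
None
```

I gripped the knob from above with 12 N and turned the carousel about 110° counter-clockwise, at no more than about 0.65 rad/s. I handed the job in at about 17 s, still holding the knob; the hand-in gives no verdict.

**Position:** The last pictures put the small honey jar at 204–205° around the axis. The pointer is at 204.8° by the top camera and 206.4° by the side camera, so the two differ by 1.6°. The jar's offset is therefore about 0–3 mm, against the 12 mm allowed.

**State at hand-in:**
- All jars and the tin were upright.
- The joint speeds were near zero.
- The finger gap was steady at about 40 mm on the 41 mm knob.

**What went wrong on the way:**
- **First grip:** It closed on nothing just above the knob. The robot's reported height read about 38 mm lower than the fingertips in the camera depth. I reopened, lowered 38 mm by the images, confirmed it with a picture, and gripped properly. I did not find the cause of that disagreement.
- **Sideways load:** The off-centre grip pushed about 9 N sideways. My first correction overshot to about 14 N, and it settled at about 5 N.

I did not measure the finger contact force directly; I judged it from the grip setting and the finger gap.

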